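Sort handed brackets from a tilt bin

ROBOT

A 6-joint arm with a two-finger parallel gripper is mounted at the origin on the work surface; the furniture and walls round the work are solid. World frame = base frame: x ahead of the robot, y to its left, z up, the work surface at z = 0. Lengths are in m, angles in rad, forces in N, time in s.
With the tool pointing down it reaches from about 0.35 to 0.85 m from the base axis. Payload 8.1 kg.
Tool frame: the origin (TCP) lies on the centre line of the jaws, within the pads' length; the fingertips stand 22 mm ahead of it and the grasp point (between the pads) lies 3 mm ahead of it; z points along the fingers, y is the line along which they close (so a half turn about z gives the same grasp; the last joint's range is limited). The gripper opens to 93 mm and grips with 3 to 60 N. Pads are 15 mm wide; open, the fingers measure 128 mm over their backs; the gripper's body (75 mm by 188 mm) begins 65 mm behind the grasp point.
Start: joints at [-1.414, 0.13, 1.488, -0, 1.523, -0.085], TCP at [0.144, -0.583, 0.241] pointing down, gripper open.
Joint ranges: [-2.96, 2.96], [-0.89, 2.26], [0.02, 2.5], [-1.34, 4.48], [0, 2.73], [-2.66, 2.66]. Speed limits (rad/s): [2.39, 2.39, 2.79, 3.14, 3.14, 3.14].

INTERFACE

Orientations are given as a rotation vector (axis times angle).
In Python, from plant import robot gives the robot as it stands.
- The arm moves only by the tool inch_along, called after "Request:" as name(argument=value, ...) on one line, values as JSON. Schema: {"type":"object","properties":{"deltas":{"type":"object","properties":{"plan":{"type":"array","items":{"type":"array","items":{"type":"number"},"minItems":5,"maxItems":5},"minItems":1,"maxItems":20}},"additionalProperties":false,"required":["plan"]},"grip_force":{"type":"number"},"only":{"type":"string"},"quiet":{"type":"boolean"},"lines":{"type":"string"}},"required":["deltas"],"additionalProperties":false}. deltas is an object whose key "plan" holds a list of rows, 1 to 20 of them, each of 5 numbers: the finger opening in m, then dx, dy, dz in shares of the most that a row can go, 1 being 50 mm, then a turn about the tool's z in units of 0.25 rad; each row shifts and turns the commanded pose from where the row before left it, along the tool's axes as they then stand; what a row does not reach is not made up. A row lasts 1/10 s, in which the tool goes at most 0.05 m and 0.15 rad, less where a joint would pass 70% of its speed; a pose out of reach is approached as far as the arm can. The fingers move at their own pace and stop on an object; grip_force is the grip in N (left out, the last holds). Time passes only in rows, so rows that do not move let the fingers close. The tool returns the time, the measured TCP pose, the force, the opening and the grip force at its end. only (a regular expression) keeps the lines of the reply that match it, lines (a string "A,B") keeps lines A to B, and quiet returns only ok. Input that does not fit is refused with a message, and nothing moves.
- robot.read_state(): the state, without advancing time (a new reading comes with each control period).
- robot.read_camera(name): name is "side" or "top"; returns a dict with "image" (480x640x3 uint8, red, green, blue), "fx", "fy", "cx", "cy" (pixels), "dist" ([k1, k2, p1, p2, k3] as OpenCV has them; the pictures are not rectified), "R" (3x3) and "t" (3): a world point X has camera coordinates R X + t. Camera axes: x right, y down, z forward; pixel columns grow to the right and rows downward; lengths in m; the calibration is good to about 2 mm. A picture is of the moment at which its call begins. There is no depth.
- robot.close_job(): hands the job in; it is judged then, once.
The state is a dict: "t": time; "q": joint angles; "dq": joint speeds; "joint_torque": joint torques, N m; "tool_pos": TCP position; "orientation": TCP orientation; "force": force on the tool from outside, world axes, zero at the start; "wrist_torque": the same for the moment, N m; "opening": finger opening in m; "gripper_force": force on a finger pad.
Only numpy, scipy, OpenCV 4.12 (cv2) and the standard library are available. Lean on these libraries where they do the work, as an engineer would, in place of code of your own. Each camera call takes 0.05 s, during which the arm holds its last target. There are 200 camera calls.

TASK

Two corner brackets, one left-hand and one right-hand (mirror images), lie in the wide yellow bin of the tilt-bin rack. Swing that bin fully forward by its pull tab and leave it tipped out for refilling, then take both brackets out and set each one down, base flat on the mat, in the tray that already holds a bracket of its own hand. Set them down rather than dropping them, do not stack them, leave the brackets already in the trays lying flat in their trays and leave everything else on the bench where it is.

Things in the scene. Friction and masses are not known exactly. Their poses are not given: they have to be found in the camera images.
- rack: Fixed blue steel tilt-bin rack, 127 mm high, cheeks at y -112, 112, 194 mm, roof strip over the rear half only (x 8 to 55, underside 117). Two yellow bins: the wide one tips, the narrow one at its left is fixed. Origin on the bench under the middle of the wide bin; x to the rack's back, y to its left. Turned somewhat to the robot. A marker lies on the roof.
- bin (a joint): Tilt of the wide yellow bin, rad: 0 shut (floor level), 0.6 fully forward at its stop; its top comes to the front (-x of the rack). Stiff friction hinge (0.2 N m): it stays at any angle where it is left; 4 to 7 N at the pull tab swing it.
- bin_pull (a point): Grip point of the wide bin: mid-thickness and mid-width of its ridged pull tab, 14 mm below the tab's top. The tab is 8 mm thick (along x), 40 mm wide, and rises 18 mm above the middle of the bin's front panel, which is 5 mm thick; at least 40 mm are free behind it. Turns with the bin: x to the bin's back, y to its left, z up along the panel.
- bin_hinge (a point): On the hinge axis (its y) of the wide bin, mid-width, 30 mm above the bench. Turns with the bin, axes as bin_pull. In this frame, mm: bin_pull at (-17.5, 0, 54); inside of the bin x -15 to 78, y -102 to 102, floor top at z -4; front panel up to z 50, back wall to z 25. Tipping turns the bin about -y.
- bracket_left: Loose left-hand aluminium corner bracket, in the bin base down, flange to the back. Seen from its open side its eared end is at the left. Origin mid-underside of the 58 x 50 x 6 mm base, z up, x to the flange (x 21 to 29 mm, 50 wide, top at z 50), y to the left. Ear: flat tongue with a hole, 24 wide, reaches y 41. Triangular gusset at y -19 to -25. 0.08 to 0.15 kg.
- bracket_right: Loose right-hand aluminium corner bracket, in the bin base down, flange to the back. Seen from its open side its eared end is at the right. Origin mid-underside of the 58 x 50 x 6 mm base, z up, x to the flange (x 21 to 29 mm, 50 wide, top at z 50), y to the left. Ear: flat tongue with a hole, 24 wide, reaches y -41. Triangular gusset at y 19 to 25. 0.08 to 0.15 kg.
- tray_left: Fixed grey steel tray for left-hand brackets, 210 x 120 x 26 mm (x, y, z), walls 4 mm, dark rubber mat whose top is 6 mm above the bench. Both trays look alike; this one holds sample_left in its near (-x) half, the far half is empty. Origin on the bench under its centre, x along its length, away from the robot.
- sample_left: Loose left-hand bracket already lying base down in tray_left, about 50 mm nearer than the tray's centre; shape, size and axes as bracket_left. It may lie turned any way. Mirror image of the other hand.
- tray_right: Fixed grey steel tray for right-hand brackets, 210 x 120 x 26 mm (x, y, z), walls 4 mm, dark rubber mat whose top is 6 mm above the bench. Both trays look alike; this one holds sample_right in its near (-x) half, the far half is empty. Origin on the bench under its centre, x along its length, away from the robot.
- sample_right: Loose right-hand bracket already lying base down in tray_right, about 50 mm nearer than the tray's centre; shape, size and axes as bracket_right. It may lie turned any way. Mirror image of the other hand.
- thread_lock: Bystander: small red bottle with a white cap, 25 x 25 x 85 mm, standing loose; origin under its middle.
- tape_measure: Bystander: yellow tape measure, 31 x 75 x 58 mm, standing loose; origin under its middle.
- pulley: Bystander: white toothed pulley, 54 mm across, 26 mm high, loose; origin under its middle.
- bearing: Bystander: ball bearing, 26 mm across, 8 mm high, loose; origin under its middle.

How it is judged:
By the outcome, as a careful person would: the job done as asked, in the order asked, and still so for the second after the job is handed in, with the robot touching nothing.
It also fails if it takes over 61 s, if anything falls off the work surface, if the arm or the gripper's body presses on something with over 40 N, if the wrist force passes 120 N, or if a joint passes its speed limit or range.

## Working session

There is one attempt and no reset: what is moved stays moved. The work goes in short steps, Python scripts to look and compute and a tool call to move; the robot and the scene stay as the last step left them, time stands still between calls to the robot, and variables do not carry over. Pictures are saved under pics/ and viewed, at most 10 in all, crops included, and the job is handed in when it is done.

```bash
ls; mkdir -p pics
```

Run:
```python
from plant import robot
import cv2,numpy as np
for n in("side","top"):
    c=robot.read_camera(n);cv2.imwrite(f"pics/{n}0.png",c["image"][:,:,::-1])
    print(n,c["fx"],c["fy"],c["cx"],c["cy"],c["dist"],"pos",-np.array(c["R"]).T@c["t"]);print(np.round(c["R"],3))
s=robot.read_state();print(s)
```

```text
pics
plant.py
side 613.8977552423545 613.8977552423545 319.6671070127807 238.31067842645194 [-0.11364647  0.          0.          0.          0.        ] pos [ 0.18781548 -1.23126397  0.7339346 ]
[[ 0.972 -0.235 -0.021]
 [-0.13  -0.456 -0.881]
 [ 0.197  0.859 -0.473]]
top 600.1965789310897 600.1965789310897 315.2978428032652 234.91976667373947 [-0.14148098  0.          0.          0.          0.        ] pos [ 0.28414305 -0.05273181  1.73656469]
[[ 0.018 -1.     0.001]
 [-0.994 -0.018 -0.106]
 [ 0.106  0.    -0.994]]
{'t': 0.1, 'q': array([-1.41437475e+00,  1.31084056e-01,  1.48912520e+00,  2.50721720e-07,
        1.52301480e+00, -8.54089802e-02]), 'dq': array([ 0.0021603 , -0.0018097 , -0.00048472,  0.00013334, -0.00043187,
        0.00115585]), 'joint_torque': array([-1.34162085e-03, -5.61341965e+01, -4.93095517e+01,  7.68582383e-02,
        2.91632902e-02, -4.92268839e-05]), 'tool_pos': array([ 0.14363234, -0.58207758,  0.23971808]), 'orientation': array([-3.11703631e+00, -3.78744913e-01,  9.05291112e-05]), 'force': array([ 0.21263777, -0.73838737, -0.23828762]), 'wrist_torque': array([0.04293967, 0.03349761, 0.01506274]), 'gripper_force': 0.0, 'opening': 0.09317055443723786}
```
View pics/top0.png

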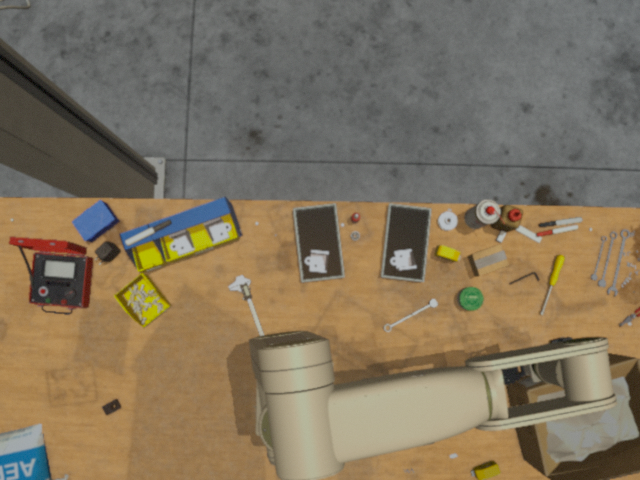

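View pics/side0.png

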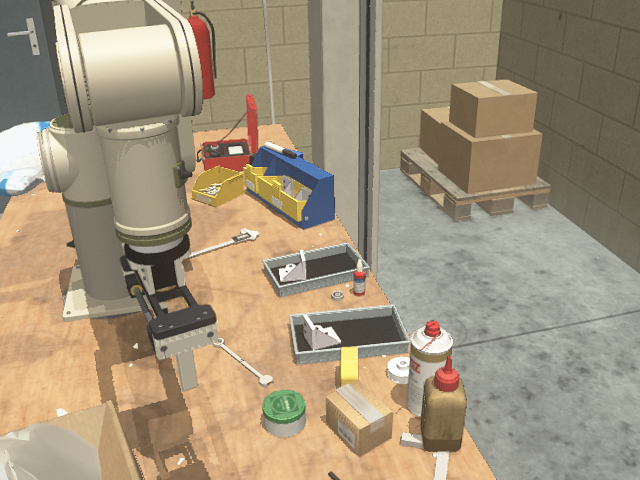

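The top view shows the rack around (120–240, 200–270), with two white brackets in the wide bin near (180,243) and (220,232). The trays are near (318,243) and (406,243), each with a sample in its near half. Next I'll zoom in on these.

Run:
```python
import cv2,numpy as np
t=cv2.imread("pics/top0.png");s=cv2.imread("pics/side0.png")
a=cv2.resize(t[192:282,115:255],(800,514),interpolation=cv2.INTER_CUBIC)
cv2.imwrite("pics/z1.png",a)
b=cv2.resize(t[235:285,285:445],(800,250),interpolation=cv2.INTER_CUBIC)
c=cv2.resize(s[235:365,255:415],(400,325),interpolation=cv2.INTER_CUBIC)
d=cv2.resize(s[140:230,240:350],(400,325),interpolation=cv2.INTER_CUBIC)
cv2.imwrite("pics/z2.png",np.vstack([b,np.hstack([c,d])]))
```

View pics/z1.png

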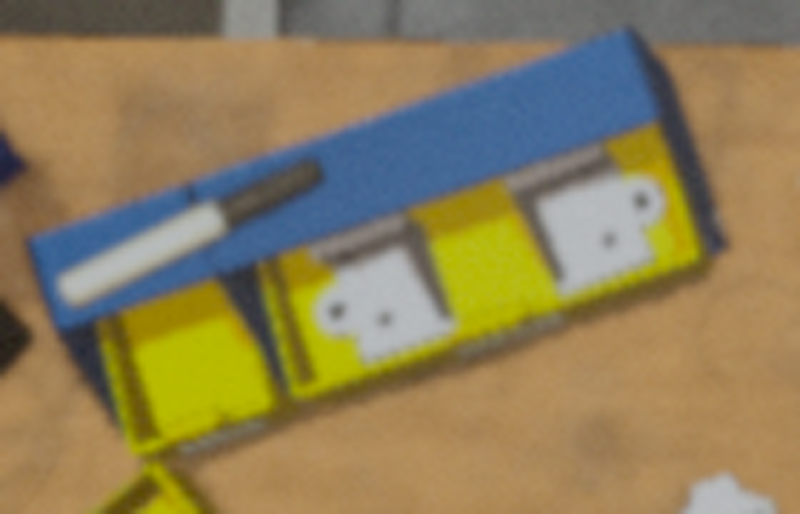

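View pics/z2.png

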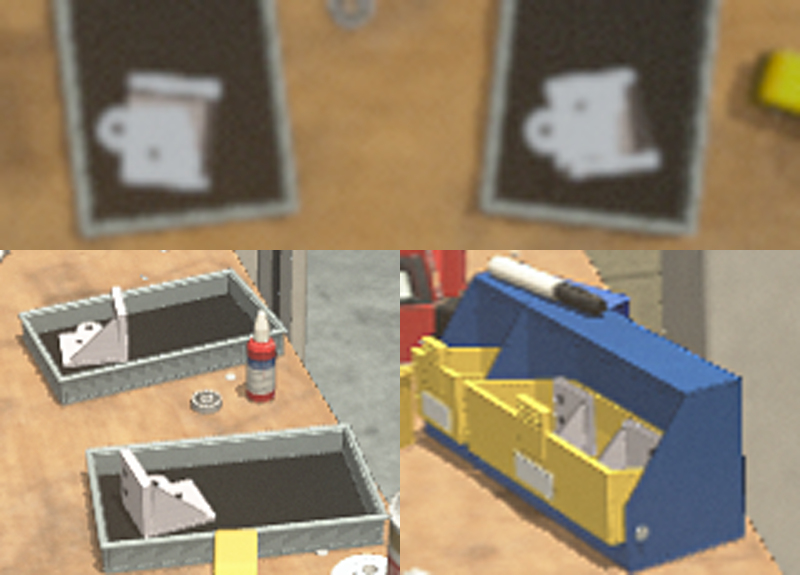

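The top crop shows the left-hand bracket (ear at +y) at about (385,305) and the right-hand one at about (600,235). The roof corners are (30,240), (65,328), (662,118) and (630,28), and the tab is at about (510,335). In the other crops the image-left tray holds a left-hand sample (flange far, ear +y), and the image-right tray a right-hand one (flange near, ear +y).

Create h.py:
```python
import numpy as np,cv2
from plant import robot
def ray(c,px):
    K=np.array([[c["fx"],0,c["cx"]],[0,c["fy"],c["cy"]],[0,0,1]])
    p=cv2.undistortPoints(np.array(px,float).reshape(-1,1,2),K,np.array(c["dist"])).reshape(-1,2)
    d=np.c_[p,np.ones(len(p))]@np.array(c["R"]); return -np.array(c["R"]).T@c["t"],d
def onz(c,px,z):
    o,d=ray(c,px); return o+d*((z-o[2])/d[:,2])[:,None]
def proj(c,X):
    R=np.array(c["R"]);K=np.array([[c["fx"],0,c["cx"]],[0,c["fy"],c["cy"]],[0,0,1]])
    return cv2.projectPoints(np.array(X,float).reshape(-1,1,3),cv2.Rodrigues(R)[0],np.array(c["t"],float),K,np.array(c["dist"]))[0].reshape(-1,2)
def fit(L,W):  # 2D rigid: W = R(a)L+o
    L=np.array(L,float);W=np.array(W)[:,:2];l=L-L.mean(0);w=W-W.mean(0)
    a=np.arctan2((l[:,0]*w[:,1]-l[:,1]*w[:,0]).sum(),(l*w).sum())
    R=np.array([[np.cos(a),-np.sin(a)],[np.sin(a),np.cos(a)]]);o=W.mean(0)-R@L.mean(0)
    return a,o,np.linalg.norm(L@R.T+o-W,axis=1)
```

Run:
```python
from h import *
np.set_printoptions(precision=4,suppress=True)
c=robot.read_camera("top")
z1=lambda P:np.array(P,float)*140/800+[115,192]+[-.5+.5*140/800]*2
r=onz(c,z1([(30,240),(65,328),(662,118),(630,28)]),.127)
print(r,np.linalg.norm(np.diff(r,axis=0),axis=1))
a,o,e=fit([(.055,.194),(.008,.194),(.008,-.112),(.055,-.112)],r);print("rack",a,o,e)
R=np.array([[np.cos(a),-np.sin(a)],[np.sin(a),np.cos(a)]])
loc=lambda W:(W[:,:2]-o)@R
print("panel outer top z80",loc(onz(c,z1([(300,397),(705,265)]),.08)),"tab top z98",loc(onz(c,z1([(460,352),(565,318)]),.098)))
print("base corners z.032",loc(onz(c,z1([(365,362),(452,325),(562,296),(652,262)]),.032)))
print("bin holes",loc(onz(c,z1([(337,311),(640,202)]),.032)))
print("marker z.135",loc(onz(c,z1([(65,290),(318,172)]),.135)))
for n,P in(("L",[(301.4,281),(344,276),(337,204),(293,207)]),("R",[(382,276.4),(424,281),(430,208),(389,206)])):
    w=onz(c,P,.026);a2,o2,e2=fit([(-.105,.06),(-.105,-.06),(.105,-.06),(.105,.06)],w);print("tray",n,a2,o2,e2)
    print("dest",o2+.05*np.array([np.cos(a2),np.sin(a2)]))
s=robot.read_camera("side")
for X in([o[0],o[1],0],):pass
q=[(np.r_[R@np.array(p[:2])+o,p[2]]) for p in((.008,-.112,.127),(.055,-.112,.127))]
print("side px of roof right corners",proj(s,q))
```

```text
[[0.4491 0.4832 0.127 ]
 [0.4072 0.4638 0.127 ]
 [0.5128 0.1795 0.127 ]
 [0.5559 0.1963 0.127 ]] [0.0462 0.3033 0.0463]
rack 0.35720257770079755 [0.4661 0.2813] [0.0012 0.0025 0.0003 0.0011]
panel outer top z80 [[-0.0538  0.1038]
 [-0.0587 -0.1046]] tab top z98 [[-0.0616  0.0193]
 [-0.0629 -0.034 ]]
base corners z.032 [[-0.0413  0.0772]
 [-0.0383  0.0297]
 [-0.0429 -0.0274]
 [-0.0417 -0.0757]]
bin holes [[-0.0121  0.0827]
 [-0.011  -0.0796]]
marker z.135 [[0.0245 0.1839]
 [0.0372 0.0508]]
tray L 0.11894592479525937 [ 0.4462 -0.0625] [0.0017 0.0014 0.0035 0.0047]
dest [ 0.4959 -0.0565]
tray R -0.08156679736333308 [ 0.4482 -0.3139] [0.0021 0.0002 0.0022 0.0042]
dest [ 0.4981 -0.318 ]
side px of roof right corners [[318.7326 179.2233]
 [333.8065 174.9808]]
```

Add to h.py:
```python
A=0.3572;O=np.array([.4661,.2813])
def rw(x,y): return O+np.array([x*np.cos(A)-y*np.sin(A),x*np.sin(A)+y*np.cos(A)])
def go(x,y,z,psi=None,s=None):
    s=s or robot.read_state();M=cv2.Rodrigues(np.array(s["orientation"]))[0]
    p=np.arctan2(M[1,0],M[0,0]);d=np.array([x,y,z])-s["tool_pos"]
    turn=0
    if psi is not None: turn=-((psi-p+np.pi/2)%np.pi-np.pi/2);p=p-turn
    X=np.array([np.cos(p),np.sin(p)]);Y=np.array([np.sin(p),-np.cos(p)])
    print(f"turn first {turn:.3f} then dx {X@d[:2]*1e3:.1f} dy {Y@d[:2]*1e3:.1f} dz {-d[2]*1e3:.1f} mm; q6 {s['q'][5]:.2f} psi {p:.3f}")
```

Run:
```python
from h import *
go(.42,-.3,.24,A)
x,y=rw(-.028,0);print(x,y);go(x,y,.24,A);go(x,y,.106,A)
```

```text
turn first -0.115 then dx 357.6 dy -167.8 dz -0.0 mm; q6 -0.09 psi 0.357
0.43986737339718524 0.27150973434899267
turn first -0.115 then dx 576.1 dy -696.3 dz -0.0 mm; q6 -0.09 psi 0.357
turn first -0.115 then dx 576.1 dy -696.3 dz 134.0 mm; q6 -0.09 psi 0.357
```

Careful with the scale: shifts go in shares of 50 mm and turns go in units of 0.25 rad. That gives: 0.04 m is 0.8, -0.0186 m is -0.372, -0.115 rad is -0.46.

Request:
inch_along(deltas={"plan": [[0, 0, 0, 0, -0.46], [0, 0.8, -0.372, 0, 0], [0, 0.8, -0.372, 0, 0], [0, 0.8, -0.372, 0, 0], [0, 0.8, -0.372, 0, 0], [0, 0.8, -0.372, 0, 0], [0, 0.8, -0.372, 0, 0], [0, 0.8, -0.372, 0, 0], [0, 0.8, -0.372, 0, 0], [0, 0.8, -0.372, 0, 0], [0, 0, 0, 0, 0]]}, grip_force=10)

```text
t: 1.3
tool_pos: [0.4255, -0.2961, 0.2406]
orientation: [-3.089, -0.565, -0.002]
force: [-0.0, -0.4, -0.0]
opening: 0.0095
gripper_force: 0.0
```

Request:
inch_along(deltas={"plan": [[0, 0.336, -0.812, 0, 0], [0, 0.336, -0.812, 0, 0], [0, 0.336, -0.812, 0, 0], [0, 0.336, -0.812, 0, 0], [0, 0.336, -0.812, 0, 0], [0, 0.336, -0.812, 0, 0], [0, 0.336, -0.812, 0, 0], [0, 0.336, -0.812, 0, 0], [0, 0.336, -0.812, 0, 0], [0, 0.336, -0.812, 0, 0], [0, 0.336, -0.812, 0, 0], [0, 0.336, -0.812, 0, 0], [0, 0.336, -0.812, 0, 0], [0, 0, 0, 0, 0], [0, 0, 0, 0, 0]]})

```text
t: 2.8
tool_pos: [0.4426, 0.271, 0.2401]
orientation: [3.09, 0.56, -0.002]
force: [-0.4, -0.0, 0.6]
opening: 0.0004
gripper_force: 0.0
```

```bash
python3 -c "
from h import *
x,y=rw(-.028,0);go(x,y,.106,A)"
```

```text
turn first 0.002 then dx -2.4 dy -1.4 dz 134.1 mm; q6 1.66 psi 0.357
```

To row units: 0.03 m is 0.6, 0.02 m is 0.4.

Request:
inch_along(deltas={"plan": [[0, -0.048, -0.028, 0.6, 0], [0, 0, 0, 0.6, 0], [0, 0, 0, 0.6, 0], [0, 0, 0, 0.4, 0], [0, 0, 0, 0.24, 0], [0, 0, 0, 0.24, 0], [0, 0, 0, 0, 0]]})

```text
t: 3.5
tool_pos: [0.4397, 0.2704, 0.1055]
orientation: [3.091, 0.556, -0.003]
force: [-0.4, 0.3, 0.4]
opening: 0.0005
gripper_force: 0.0
```

Run:
```python
from h import *
s=robot.read_camera("side")["image"][:,:,::-1];t=robot.read_camera("top")["image"][:,:,::-1]
a=cv2.resize(s[140:230,230:350],(500,375),interpolation=2);b=cv2.resize(t[192:282,115:235],(300,225),interpolation=2)
cv2.imwrite("pics/hook.png",np.hstack([a,cv2.copyMakeBorder(b,0,150,0,0,0)]))
```

```text
(no output)
```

View pics/hook.png

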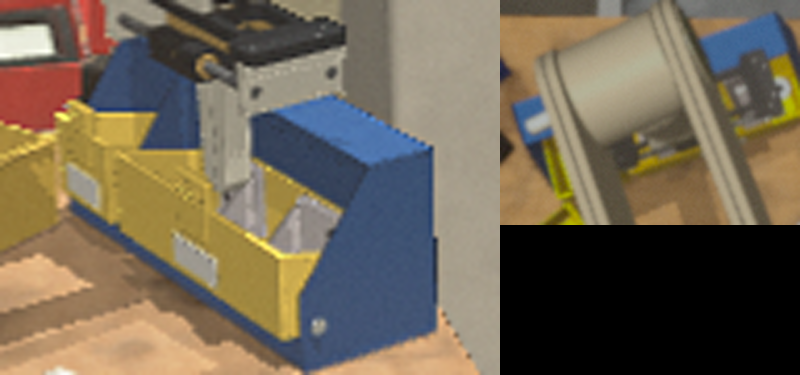

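The side crop shows the closed fingertips behind the tab, tip at about (225,190) and tab at about (200,195). Contact is free so far, so I'll pull forward along the arc.

To row units: -0.004 m is -0.08, 0.0015 m is 0.03.

Request:
inch_along(deltas={"plan": [[0, -0.08, 0, 0, 0], [0, -0.08, 0, 0, 0], [0, -0.08, 0, 0, 0], [0, -0.08, 0.03, 0, 0]]})

```text
t: 4.0
tool_pos: [0.4265, 0.2653, 0.1074]
orientation: [-3.09, -0.558, -0.006]
force: [6.4, 4.7, -3.8]
opening: 0.0006
gripper_force: 3.6
```

Request:
inch_along(deltas={"plan": [[0, -0.08, 0, 0.02, 0], [0, -0.08, 0, 0.04, 0], [0, -0.08, 0, 0.04, 0], [0, -0.08, 0, 0.06, 0]]})

```text
t: 4.4
tool_pos: [0.4124, 0.2598, 0.1004]
orientation: [-3.09, -0.557, -0.008]
force: [4.1, 2.7, 4.2]
opening: 0.0
gripper_force: 2.7
```

Request:
inch_along(deltas={"plan": [[0, -0.08, 0, 0.06, 0], [0, -0.08, 0, 0.06, 0]]})

```text
t: 4.6
tool_pos: [0.4042, 0.2567, 0.0937]
orientation: [-3.09, -0.557, -0.006]
force: [5.5, 4.2, 0.1]
opening: 0.0005
gripper_force: 3.3
```

Request:
inch_along(deltas={"plan": [[0, -0.06, 0, 0.04, 0], [0, 0, 0, 0, 0]]})

```text
t: 4.8
tool_pos: [0.4016, 0.2557, 0.0916]
orientation: [-3.09, -0.557, -0.007]
force: [7.2, 4.1, 0.8]
opening: 0.0004
gripper_force: 3.4
```

Request:
inch_along(deltas={"plan": [[0, -0.06, 0, 0.04, 0], [0, 0, 0, 0, 0]]})

```text
t: 5.0
tool_pos: [0.4013, 0.2555, 0.0914]
orientation: [-3.089, -0.557, -0.015]
force: [11.7, 4.5, 4.1]
opening: 0.0005
gripper_force: 6.7
```

Request:
inch_along(deltas={"plan": [[0, -0.06, 0, 0.02, 0], [0, 0, 0, 0, 0]]})

```text
t: 5.2
tool_pos: [0.4008, 0.2554, 0.0916]
orientation: [-3.088, -0.557, -0.024]
force: [20.8, 8.0, 1.6]
opening: 0.0003
gripper_force: 9.5
```

To row units: -0.04 m is -0.8, -0.03 m is -0.6.

Request:
inch_along(deltas={"plan": [[0, 0.12, 0, 0, 0], [0, 0.12, 0, -0.2, 0], [0, 0, 0, -0.6, 0], [0, 0, 0, -0.8, 0], [0, 0, 0, -0.8, 0], [0, 0, 0, -0.6, 0]]})

```text
t: 5.8
tool_pos: [0.4054, 0.2568, 0.2399]
orientation: [3.092, 0.558, -0.001]
force: [0.5, 0.3, -0.8]
opening: 0.0006
gripper_force: 0.0
```

Request:
inch_along(deltas={"plan": [[0.065, -0.34, 0.82, 0, 0], [0.065, -0.34, 0.82, 0, 0], [0.065, -0.34, 0.82, 0, 0], [0.065, -0.34, 0.82, 0, 0], [0.065, -0.34, 0.82, 0, 0], [0.065, -0.34, 0.82, 0, 0], [0.065, -0.34, 0.82, 0, 0], [0.065, -0.34, 0.82, 0, 0], [0.065, -0.34, 0.82, 0, 0], [0.065, -0.34, 0.82, 0, 0], [0.065, -0.34, 0.82, 0, 0], [0.065, -0.34, 0.82, 0, 0], [0.065, -0.34, 0.82, 0, 0], [0.065, -0.6, 0.4, 0, 0], [0.065, -0.6, 0.4, 0, 0], [0.065, -0.6, 0.4, 0, 0], [0.065, -0.6, 0.4, 0, 0]]})

```text
t: 7.5
tool_pos: [0.299, -0.4366, 0.2371]
orientation: [-3.089, -0.557, 0.001]
force: [0.1, 0.5, 0.3]
opening: 0.0647
gripper_force: 0.0
```

Run:
```python
from h import *
s=robot.read_camera("side")["image"][:,:,::-1];t=robot.read_camera("top")["image"][:,:,::-1]
cv2.imwrite("pics/side1.png",s);cv2.imwrite("pics/top1.png",t)
a=cv2.resize(t[192:282,115:255],(560,360),interpolation=2);b=cv2.resize(s[145:235,240:350],(440,360),interpolation=2)
a=cv2.resize(t[205:275,150:250],(800,560),interpolation=2);cv2.imwrite("pics/t1z.png",a)
a=cv2.resize(s[145:225,240:347],(800,598),interpolation=2);cv2.imwrite("pics/s1z.png",a)
```

```text
(no output)
```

View pics/t1z.png

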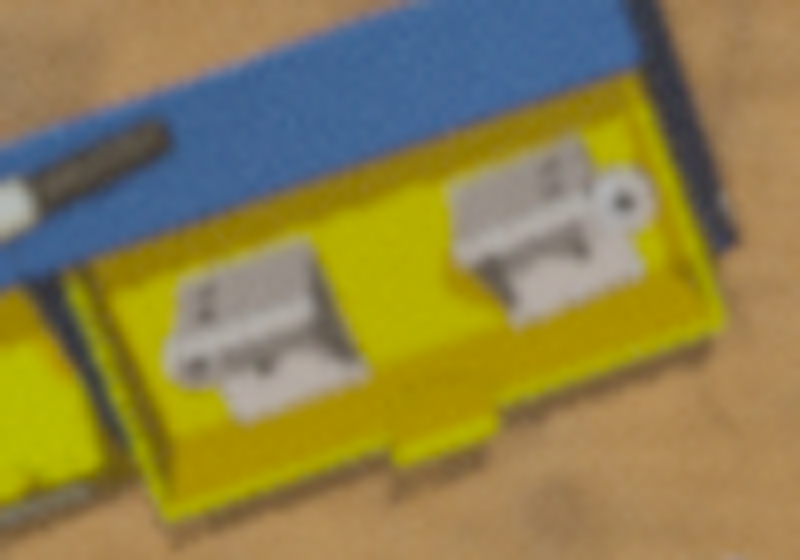

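View pics/s1z.png

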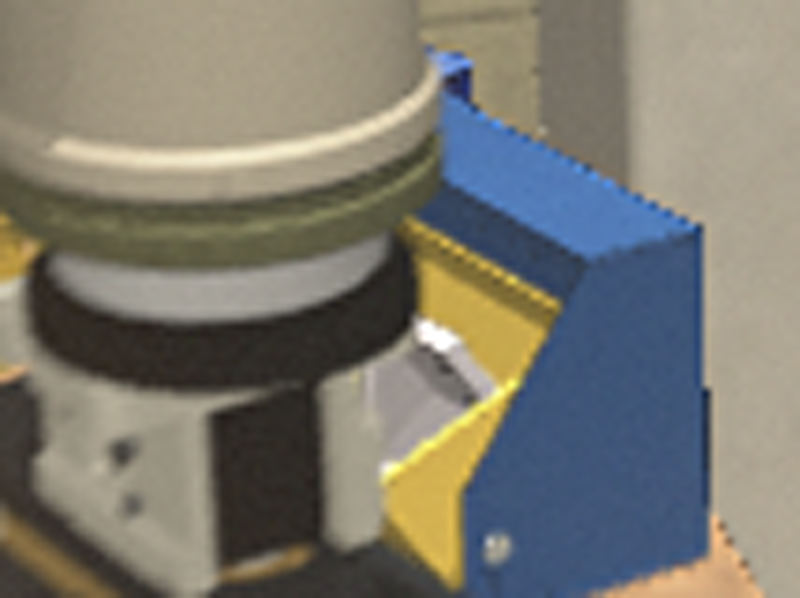

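Top crop: the bin is tipped and the brackets are still upright in it. Base front edges run (240,420)–(365,375) on the left-hand bracket and (515,325)–(640,275) on the right-hand one. Flange tops lie along (175,345)–(310,302) and (455,250)–(590,200). The side crop shows the bin resting forward, mostly hidden by the gripper.

Add to h.py:
```python
TH=.6
def b2w(x,y,z,th=TH):
    c,s=np.cos(th),np.sin(th); w=rw(-.036+x*c-z*s,y); return np.r_[w,.030+x*s+z*c]
def binplane(c,px,zb,th=TH):
    o,d=ray(c,px);P=b2w(0,0,zb,th);ex=b2w(1,0,zb,th)-P;ey=b2w(0,1,zb,th)-P;n=np.cross(ex,ey)
    X=o+d*(((P-o)@n)/(d@n))[:,None];return np.c_[(X-P)@ex,(X-P)@ey]
```

Run:
```python
from h import *
np.set_printoptions(precision=4,suppress=True)
c=robot.read_camera("top")
z=lambda P:(np.array(P,float)+.5)/8+[150,205]-.5
for th in(.55,.6):
    print("front base edge",binplane(c,z([(240,422),(367,378),(517,327),(642,278)]),.002,th))
    print("flange mid top",binplane(c,z([(172,350),(312,302),(455,250),(590,200)]),.046,th))
    print("panel top inner corners / tab top",binplane(c,z([(170,520),(722,325)]),.05,th),binplane(c,z([(395,462),(497,430)]),.068,th))
```

```text
front base edge [[-0.0127  0.0776]
 [-0.013   0.0291]
 [-0.0136 -0.028 ]
 [-0.0117 -0.0764]]
flange mid top [[ 0.0407  0.0799]
 [ 0.0402  0.0283]
 [ 0.0408 -0.0246]
 [ 0.0417 -0.0746]]
panel top inner corners / tab top [[-0.0183  0.1048]
 [-0.0179 -0.1015]] [[-0.0177  0.0203]
 [-0.0191 -0.0169]]
front base edge [[-0.0129  0.0778]
 [-0.0132  0.0292]
 [-0.0138 -0.0279]
 [-0.0119 -0.0763]]
flange mid top [[ 0.0439  0.0795]
 [ 0.0434  0.028 ]
 [ 0.044  -0.0249]
 [ 0.0449 -0.0748]]
panel top inner corners / tab top [[-0.0162  0.105 ]
 [-0.0158 -0.1014]] [[-0.0147  0.0204]
 [-0.0161 -0.0168]]
```

Run:
```python
from h import *
for y in(-.051,.0525):
    g=b2w(.0385,y,.034);print(g)
    go(g[0],g[1],.24,A);go(g[0],g[1],g[2]+.003,A)
```

```text
[0.46198828 0.22532944 0.07980015]
turn first -0.004 then dx 384.4 dy -563.3 dz -3.1 mm; q6 0.15 psi 0.357
turn first -0.004 then dx 384.4 dy -563.3 dz 154.1 mm; q6 0.15 psi 0.357
[0.42579926 0.32229647 0.07980015]
turn first -0.004 then dx 384.4 dy -666.8 dz -3.1 mm; q6 0.15 psi 0.357
turn first -0.004 then dx 384.4 dy -666.8 dz 154.1 mm; q6 0.15 psi 0.357
```

To row units: -0.0402 m is -0.804, 0.0274 m is 0.548, -0.004 rad is -0.016.

Request:
inch_along(deltas={"plan": [[0.056, 0.548, -0.804, 0, -0.016], [0.056, 0.548, -0.804, 0, 0], [0.056, 0.548, -0.804, 0, 0], [0.056, 0.548, -0.804, 0, 0], [0.056, 0.548, -0.804, 0, 0], [0.056, 0.548, -0.804, 0, 0], [0.056, 0.548, -0.804, 0, 0], [0.056, 0.548, -0.804, 0, 0], [0.056, 0.548, -0.804, 0, 0], [0.056, 0.548, -0.804, 0, 0], [0.056, 0.548, -0.804, 0, 0], [0.056, 0.548, -0.804, 0, 0], [0.056, 0.548, -0.804, 0, 0], [0.056, 0.548, -0.804, 0, 0], [0.056, 0, 0, 0, 0], [0.056, 0, 0, 0, 0]]}, grip_force=20)

```text
t: 9.25
tool_pos: [0.4593, 0.227, 0.2368]
orientation: [3.089, 0.569, -0.005]
force: [-0.5, -0.4, -0.3]
opening: 0.0561
gripper_force: 0.0
```

```bash
python3 -c "
from h import *
g=b2w(.0385,-.051,.034);go(g[0],g[1],g[2]+.003,A);print(robot.read_state()['opening'])"
```

```text
turn first 0.007 then dx 1.9 dy 2.5 dz 154.0 mm; q6 1.57 psi 0.357
0.05612227297721028
```

To row units: 0.03 m is 0.6, 0.02 m is 0.4, 0.007 rad is 0.028.

Request:
inch_along(deltas={"plan": [[0.056, 0.04, 0.05, 0.6, 0.028], [0.056, 0, 0, 0.6, 0], [0.056, 0, 0, 0.6, 0], [0.056, 0, 0, 0.4, 0], [0.056, 0, 0, 0, 0]]})

```text
t: 9.75
tool_pos: [0.4608, 0.2218, 0.1244]
orientation: [3.092, 0.551, -0.01]
force: [-0.2, 0.0, 0.3]
opening: 0.0559
gripper_force: 0.0
```

```bash
python3 -c "
from h import *
g=b2w(.0385,-.051,.034);go(g[0],g[1],g[2]+.003,A)"
```

```text
turn first -0.005 then dx 2.4 dy -2.9 dz 41.6 mm; q6 1.57 psi 0.357
```

Request:
inch_along(deltas={"plan": [[0.056, 0, 0, 0.3, 0], [0.056, 0, 0, 0.2, 0], [0.056, 0, 0, 0.2, 0], [0.056, 0, 0, 0.18, 0], [0.056, 0, 0, 0, 0]]})

```text
t: 10.25
tool_pos: [0.4628, 0.2235, 0.0821]
orientation: [3.092, 0.553, -0.004]
force: [-0.9, 0.5, -0.5]
opening: 0.056
gripper_force: 0.0
```

To row units: -0.0018 m is -0.036.

Request:
inch_along(deltas={"plan": [[0.04, 0, -0.036, 0, 0], [0.04, 0, 0, 0, 0], [0.04, 0, 0, 0, 0], [0.04, 0, 0, 0, 0]]}, grip_force=20)

```text
t: 10.65
tool_pos: [0.4633, 0.2257, 0.084]
orientation: [-3.092, -0.553, -0.001]
force: [-0.3, -0.8, -1.8]
opening: 0.05
gripper_force: 20.0
```

Request:
inch_along(deltas={"plan": [[0.04, 0, 0, -0.2, 0], [0.04, 0, 0, -0.2, 0], [0.04, 0, 0, -0.3, 0], [0.04, 0, 0, -0.6, 0], [0.04, 0, 0, -0.6, 0], [0.04, 0, 0, -0.6, 0], [0.04, 0, 0, -0.6, 0], [0.04, 0, 0, 0, 0]]})

```text
t: 11.45
tool_pos: [0.4657, 0.2265, 0.2457]
orientation: [-3.091, -0.553, -0.016]
force: [0.3, -0.2, -0.6]
opening: 0.0496
gripper_force: 20.0
```

Run:
```python
from h import *
t2=np.array([.4982,-.318]) 
ps=-.0816
go(.46,-.318,.2,ps)
```

```text
turn first 0.435 then dx 38.7 dy 543.2 dz 45.7 mm; q6 1.57 psi -0.082
```

Add to h.py:
```python
TR={'L':(.119,np.array([.4462,-.0625])),'R':(-.0816,np.array([.4482,-.3139]))}
def tr(n,x,y):
    a,o=TR[n];return o+np.array([x*np.cos(a)-y*np.sin(a),x*np.sin(a)+y*np.cos(a)])
```

```text
(no output)
```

Request:
inch_along(deltas={"plan": [[0.04, 0, 0, 0, 0.58], [0.04, 0, 0, 0, 0.58], [0.04, 0, 0, 0, 0.58], [0.04, 0, 0, 0, 0]]})

```text
t: 11.85
tool_pos: [0.4629, 0.2254, 0.2387]
orientation: [3.139, -0.131, -0.0]
force: [-0.7, 0.4, -0.9]
opening: 0.0497
gripper_force: 20.0
```

```bash
python3 -c "
from h import *
p=tr('R',.0444,0);go(p[0],p[1],.24,-.0816)"
```

```text
turn first -0.002 then dx 73.7 dy 538.7 dz -1.3 mm; q6 2.01 psi -0.082
```

Request:
inch_along(deltas={"plan": [[0.04, 0.12, 0.898, 0, 0], [0.04, 0.12, 0.898, 0, 0], [0.04, 0.12, 0.898, 0, 0], [0.04, 0.12, 0.898, 0, 0], [0.04, 0.12, 0.898, 0, 0], [0.04, 0.12, 0.898, 0, 0], [0.04, 0.12, 0.898, 0, 0], [0.04, 0.12, 0.898, 0, 0], [0.04, 0.12, 0.898, 0, 0], [0.04, 0.12, 0.898, 0, 0], [0.04, 0.12, 0.898, 0, 0], [0.04, 0.12, 0.898, 0, 0], [0.04, 0, 0, 0.8, 0], [0.04, 0, 0, 0.8, 0], [0.04, 0, 0, 0.8, 0], [0.04, 0, 0, 0, 0], [0.04, 0, 0, 0, 0]]})

```text
t: 13.55
tool_pos: [0.4907, -0.317, 0.1187]
orientation: [-3.138, 0.123, 0.002]
force: [-0.1, -0.4, 0.4]
opening: 0.0497
gripper_force: 20.0
```

Run:
```python
from h import *
p=tr('R',.0444,0);go(p[0],p[1],.0697,-.0816)
s=robot.read_camera("side")["image"][:,:,::-1];cv2.imwrite("pics/side2.png",s)
t=robot.read_camera("top")["image"][:,:,::-1];cv2.imwrite("pics/top2.png",t)
a=cv2.resize(s[180:380,220:430],(630,600),interpolation=2);cv2.imwrite("pics/p2.png",a)
```

```text
turn first 0.003 then dx 1.8 dy 0.4 dz 49.0 mm; q6 0.99 psi -0.082
```

View pics/p2.png

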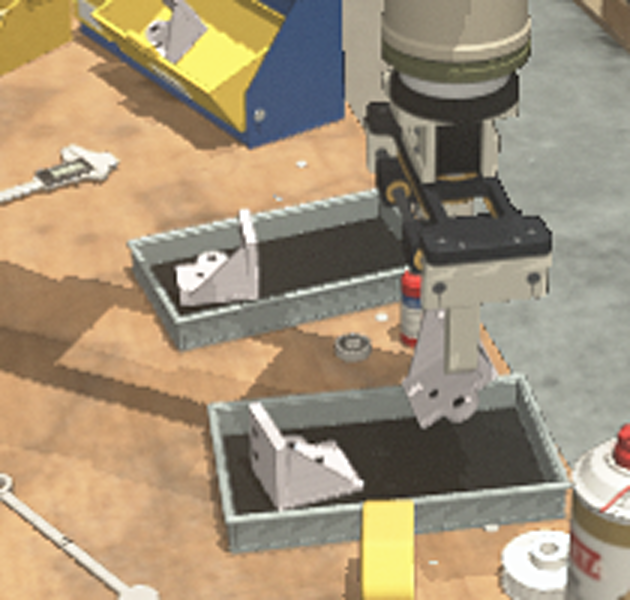

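The side crop shows the right-hand bracket held between the fingers, front edge lowest at about (415,405)–(425,425), tilted about 0.6–0.7 rad over the empty far half. The right-hand sample is untouched at (300,465). I'll lower it to touch, then swing it flat along an arc.

Request:
inch_along(deltas={"plan": [[0.04, 0, 0, 0.4, 0], [0.04, 0, 0, 0.28, 0], [0.04, 0, 0, 0.12, 0], [0.04, 0, 0, 0, 0]]}, grip_force=10)

```text
t: 14.05
tool_pos: [0.4909, -0.3171, 0.0783]
orientation: [-3.138, 0.127, 0.001]
force: [0.1, -0.5, -1.2]
opening: 0.0502
gripper_force: 10.0
```

Request:
inch_along(deltas={"plan": [[0.04, 0, 0, 0.06, 0], [0.04, 0, 0, 0.06, 0]]})

```text
t: 14.25
tool_pos: [0.4917, -0.3178, 0.0735]
orientation: [3.138, -0.127, 0.002]
force: [-0.4, -0.3, -0.9]
opening: 0.0498
gripper_force: 10.0
```

Request:
inch_along(deltas={"plan": [[0.04, 0, 0, 0.06, 0], [0.04, 0, 0, 0, 0]]})

```text
t: 14.45
tool_pos: [0.492, -0.318, 0.0705]
orientation: [3.138, -0.127, 0.003]
force: [0.3, -1.2, 2.6]
opening: 0.0499
gripper_force: 10.0
```

Careful with the scale: shifts go in shares of 50 mm and turns go in units of 0.25 rad. That gives: 0.0034 m is 0.068, 0.0033 m is 0.066.

Request:
inch_along(deltas={"plan": [[0.04, 0.066, 0, 0.024, 0], [0.04, 0.068, 0, 0.024, 0], [0.04, 0.062, 0, 0.03, 0], [0.04, 0.064, 0, 0.032, 0]]})

```text
t: 14.85
tool_pos: [0.5043, -0.3184, 0.0639]
orientation: [-3.139, 0.127, 0.001]
force: [-0.9, -0.4, 0.3]
opening: 0.0499
gripper_force: 10.0
```

Request:
inch_along(deltas={"plan": [[0.04, 0.06, 0, 0.038, 0], [0.04, 0.06, 0, 0.038, 0], [0.04, 0.054, 0, 0.044, 0], [0.04, 0.056, 0, 0.044, 0]]})

```text
t: 15.25
tool_pos: [0.5155, -0.319, 0.0554]
orientation: [-3.138, 0.127, 0.001]
force: [-1.5, -0.3, 0.8]
opening: 0.0501
gripper_force: 10.0
```

Request:
inch_along(deltas={"plan": [[0.04, 0.05, 0, 0.05, 0], [0.04, 0.05, 0, 0.05, 0], [0.04, 0.04, 0, 0.04, 0], [0.04, 0, 0, 0, 0]]})

```text
t: 15.65
tool_pos: [0.5227, -0.3198, 0.0486]
orientation: [-3.139, 0.127, 0.0]
force: [-0.3, 0.6, -1.2]
opening: 0.0501
gripper_force: 10.0
```

Request:
inch_along(deltas={"plan": [[0.04, 0.02, 0, 0.03, 0], [0.04, 0.02, 0, 0.03, 0], [0.04, 0, 0, 0, 0]]})

```text
t: 15.95
tool_pos: [0.5247, -0.3201, 0.0459]
orientation: [3.139, -0.128, 0.001]
force: [-0.6, -0.8, -0.1]
opening: 0.0499
gripper_force: 10.0
```

Run:
```python
from h import *
s=robot.read_camera("side")["image"][:,:,::-1]
a=cv2.resize(s[280:380,270:430],(800,500),interpolation=2);cv2.imwrite("pics/p3.png",a)
```

```text
(no output)
```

View pics/p3.png

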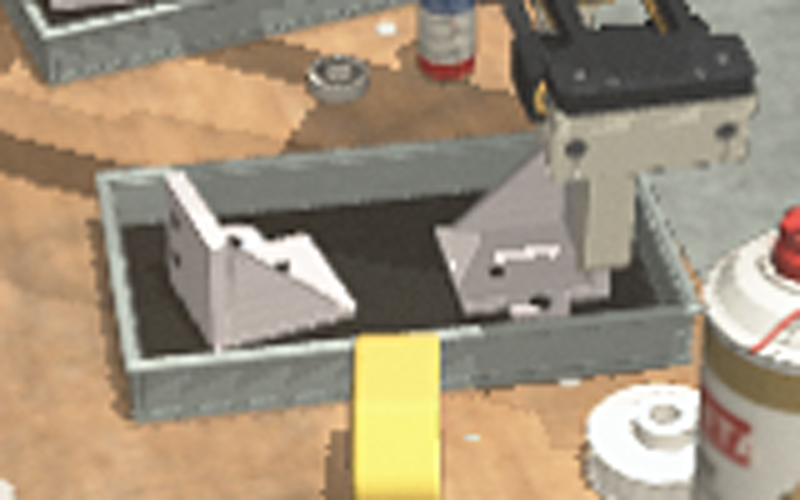

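The side crop shows the bracket almost flat: near base edge (465,312)–(608,290) against a tray wall slope of about −0.117, leaving roughly 0.04 rad. I'll ease it down until it bears on the mat.

Request:
inch_along(deltas={"plan": [[0.04, 0.01, 0, 0.03, 0], [0.04, 0, 0, 0, 0]]})

```text
t: 16.2
tool_pos: [0.5255, -0.3202, 0.0454]
orientation: [3.139, -0.127, 0.001]
force: [-2.1, 1.8, 6.0]
opening: 0.05
gripper_force: 10.0
```

Request:
inch_along(deltas={"plan": [[0.04, 0, 0, 0.03, 0], [0.04, 0, 0, 0, 0]]})

```text
t: 16.4
tool_pos: [0.5261, -0.3202, 0.0446]
orientation: [3.139, -0.127, 0.003]
force: [-1.8, 3.6, 10.6]
opening: 0.05
gripper_force: 10.0
```

Request:
inch_along(deltas={"plan": [[0.04, 0, 0, 0.03, 0], [0.04, 0, 0, 0, 0]]})

```text
t: 16.6
tool_pos: [0.5265, -0.3203, 0.0436]
orientation: [3.138, -0.127, 0.005]
force: [-1.2, 4.2, 11.3]
opening: 0.05
gripper_force: 10.0
```

Request:
inch_along(deltas={"plan": [[0.058, 0, 0, 0, 0], [0.058, 0, 0, 0, 0], [0.058, 0, 0, 0, 0]]})

```text
t: 16.9
tool_pos: [0.5248, -0.3199, 0.041]
orientation: [-3.139, 0.128, 0.001]
force: [1.0, -0.0, 0.2]
opening: 0.0577
gripper_force: 0.0
```

Request:
inch_along(deltas={"plan": [[0.058, 0, 0, -0.3, 0], [0.058, 0, 0, -0.6, 0], [0.058, 0, 0, -0.8, 0], [0.058, 0, 0, -1, 0], [0.058, 0, 0, -1, 0], [0.058, 0, 0, -0.2, 0], [0.058, 0, 0, 0, -0.588], [0.058, 0, 0, 0, -0.588], [0.058, 0, 0, 0, -0.588], [0.056, 0, 0, 0, 0]]}, grip_force=20)

```text
t: 17.9
tool_pos: [0.5249, -0.3201, 0.237]
orientation: [3.09, 0.566, 0.0]
force: [0.3, -0.1, -0.5]
opening: 0.0567
gripper_force: 0.0
```

Run:
```python
from h import *
g=b2w(.0385,.0525,.034);go(g[0],g[1],.24,A)
```

```text
turn first 0.005 then dx 131.7 dy -636.5 dz -3.0 mm; q6 0.58 psi 0.357
```

To row units: -0.0455 m is -0.91, 0.0094 m is 0.188, 0.005 rad is 0.02.

Request:
inch_along(deltas={"plan": [[0.056, 0.188, -0.91, 0, 0.02], [0.056, 0.188, -0.91, 0, 0], [0.056, 0.188, -0.91, 0, 0], [0.056, 0.188, -0.91, 0, 0], [0.056, 0.188, -0.91, 0, 0], [0.056, 0.188, -0.91, 0, 0], [0.056, 0.188, -0.91, 0, 0], [0.056, 0.188, -0.91, 0, 0], [0.056, 0.188, -0.91, 0, 0], [0.056, 0.188, -0.91, 0, 0], [0.056, 0.188, -0.91, 0, 0], [0.056, 0.188, -0.91, 0, 0], [0.056, 0.188, -0.91, 0, 0], [0.056, 0.188, -0.91, 0, 0], [0.056, 0, 0, 0, 0], [0.056, 0, 0, 0, 0], [0.056, 0, 0, 0, 0]]})

```text
t: 19.6
tool_pos: [0.4271, 0.3221, 0.2365]
orientation: [3.092, 0.55, -0.0]
force: [0.1, -1.1, 0.6]
opening: 0.0562
gripper_force: 0.0
```

Run:
```python
from h import *
g=b2w(.0385,.0525,.034);go(g[0],g[1],g[2]+.003,A)
```

```text
turn first -0.005 then dx -1.1 dy -0.6 dz 153.7 mm; q6 1.77 psi 0.357
```

To row units: 0.03 m is 0.6, 0.02 m is 0.4, -0.005 rad is -0.02.

Request:
inch_along(deltas={"plan": [[0.056, -0.02, -0.012, 0.6, -0.02], [0.056, 0, 0, 0.6, 0], [0.056, 0, 0, 0.6, 0], [0.056, 0, 0, 0.4, 0], [0.056, 0, 0, 0, 0], [0.056, 0, 0, 0, 0]]})

```text
t: 20.2
tool_pos: [0.4263, 0.3221, 0.127]
orientation: [3.091, 0.558, -0.0]
force: [0.6, -0.2, 0.2]
opening: 0.0558
gripper_force: 0.0
```

Run:
```python
from h import *
g=b2w(.0385,.0525,.034);go(g[0],g[1],g[2]+.003,A)
```

```text
turn first 0.000 then dx -0.4 dy -0.4 dz 44.2 mm; q6 1.76 psi 0.357
```

Request:
inch_along(deltas={"plan": [[0.056, 0, 0, 0.26, 0], [0.056, 0, 0, 0.2, 0], [0.056, 0, 0, 0, 0]]})

```text
t: 20.5
tool_pos: [0.425, 0.3225, 0.1019]
orientation: [3.09, 0.562, -0.003]
force: [-0.7, -0.3, -0.2]
opening: 0.0563
gripper_force: 0.0
```

Request:
inch_along(deltas={"plan": [[0.056, 0, 0, 0.2, 0], [0.056, 0, 0, 0.18, 0], [0.056, 0, 0, 0, 0]]})

```text
t: 20.8
tool_pos: [0.4247, 0.3225, 0.0825]
orientation: [3.09, 0.562, -0.004]
force: [-1.0, -0.7, 0.0]
opening: 0.0559
gripper_force: 0.0
```

Request:
inch_along(deltas={"plan": [[0.04, 0, 0, 0, 0], [0.04, 0, 0, 0, 0], [0.04, 0, 0, 0, 0], [0.04, 0, 0, 0, 0]]}, grip_force=20)

```text
t: 21.2
tool_pos: [0.4259, 0.3232, 0.0847]
orientation: [-3.091, -0.562, -0.001]
force: [0.3, -0.3, -1.8]
opening: 0.0498
gripper_force: 20.0
```

To row units: -0.03 m is -0.6, -0.015 m is -0.3, 0.119 rad is 0.476.

Request:
inch_along(deltas={"plan": [[0.04, 0, 0, -0.2, 0], [0.04, 0, 0, -0.2, 0], [0.04, 0, 0, -0.3, 0], [0.04, 0, 0, -0.6, 0], [0.04, 0, 0, -0.6, 0], [0.04, 0, 0, -0.6, 0], [0.04, 0, 0, -0.6, 0], [0.04, 0, 0, 0, 0.476], [0.04, 0, 0, 0, 0.476], [0.04, 0, 0, 0, 0]]})

```text
t: 22.2
tool_pos: [0.4261, 0.3233, 0.2413]
orientation: [-3.135, -0.188, -0.003]
force: [0.3, -0.4, -1.5]
opening: 0.0501
gripper_force: 20.0
```

```bash
python3 -c "
from h import *
p=tr('L',.0426,0);go(p[0],p[1],.12,.119)"
```

```text
turn first 0.001 then dx 16.7 dy 385.5 dz 121.3 mm; q6 2.00 psi 0.119
```

To row units: 0.0428 m is 0.856, 0.04 m is 0.8.

Request:
inch_along(deltas={"plan": [[0.04, 0.038, 0.856, 0, 0], [0.04, 0.038, 0.856, 0, 0], [0.04, 0.038, 0.856, 0, 0], [0.04, 0.038, 0.856, 0, 0], [0.04, 0.038, 0.856, 0, 0], [0.04, 0.038, 0.856, 0, 0], [0.04, 0.038, 0.856, 0, 0], [0.04, 0.038, 0.856, 0, 0], [0.04, 0.038, 0.856, 0, 0], [0.04, 0, 0, 0.6, 0], [0.04, 0, 0, 0.8, 0], [0.04, 0, 0, 0.8, 0], [0.04, 0, 0, 0.2, 0], [0.04, 0, 0, 0, 0], [0.04, 0, 0, 0, 0]]})

```text
t: 23.7
tool_pos: [0.4908, -0.0573, 0.1216]
orientation: [3.135, 0.193, 0.004]
force: [0.0, 0.4, -0.0]
opening: 0.0497
gripper_force: 20.0
```

```bash
python3 -c "
from h import *
p=tr('L',.0426,0);go(p[0],p[1],.0783,.119)"
```

```text
turn first 0.004 then dx -2.3 dy -0.1 dz 43.3 mm; q6 1.23 psi 0.119
```

To row units: 0.02 m is 0.4, 0.016 m is 0.32, 0.004 rad is 0.016.

Request:
inch_along(deltas={"plan": [[0.04, -0.04, 0, 0.4, 0.016], [0.04, 0, 0, 0.32, 0], [0.04, 0, 0, 0.12, 0], [0.04, 0, 0, 0, 0]]}, grip_force=10)

```text
t: 24.1
tool_pos: [0.4883, -0.0574, 0.0785]
orientation: [3.136, 0.186, 0.002]
force: [0.6, 0.2, -1.6]
opening: 0.0497
gripper_force: 10.0
```

Request:
inch_along(deltas={"plan": [[0.04, 0, 0, 0.06, 0], [0.04, 0, 0, 0.04, 0]]})

```text
t: 24.3
tool_pos: [0.4886, -0.0576, 0.0737]
orientation: [3.135, 0.185, 0.003]
force: [0.7, -0.9, -1.6]
opening: 0.0499
gripper_force: 10.0
```

Request:
inch_along(deltas={"plan": [[0.04, 0, 0, 0.04, 0], [0.04, 0, 0, 0, 0]]})

```text
t: 24.5
tool_pos: [0.4887, -0.0575, 0.0715]
orientation: [3.136, 0.185, 0.004]
force: [0.3, 0.6, 3.2]
opening: 0.0501
gripper_force: 10.0
```

Contact came at the same height as before, so I'll use the same arc.

To row units: 0.0034 m is 0.068, 0.0033 m is 0.066.

Request:
inch_along(deltas={"plan": [[0.04, 0.066, 0, 0.024, 0], [0.04, 0.068, 0, 0.028, 0], [0.04, 0.062, 0, 0.032, 0], [0.04, 0.064, 0, 0.034, 0]]})

```text
t: 24.9
tool_pos: [0.5008, -0.056, 0.0644]
orientation: [3.136, 0.185, 0.0]
force: [0.6, -0.3, 2.8]
opening: 0.0499
gripper_force: 10.0
```

Request:
inch_along(deltas={"plan": [[0.04, 0.06, 0, 0.038, 0], [0.04, 0.06, 0, 0.038, 0], [0.04, 0.054, 0, 0.044, 0], [0.04, 0.056, 0, 0.044, 0]]})

```text
t: 25.3
tool_pos: [0.5116, -0.0544, 0.0557]
orientation: [-3.136, -0.185, 0.002]
force: [-1.2, -0.7, 0.8]
opening: 0.0501
gripper_force: 10.0
```

Request:
inch_along(deltas={"plan": [[0.04, 0.05, 0, 0.05, 0], [0.04, 0.05, 0, 0.05, 0], [0.04, 0.04, 0, 0.04, 0], [0.04, 0.02, 0, 0.03, 0], [0.04, 0.02, 0, 0.03, 0], [0.04, 0, 0, 0, 0]]})

```text
t: 25.9
tool_pos: [0.5213, -0.0533, 0.0468]
orientation: [-3.136, -0.185, -0.001]
force: [-1.3, 1.3, 3.6]
opening: 0.0497
gripper_force: 10.0
```

Request:
inch_along(deltas={"plan": [[0.04, 0.01, 0, 0.03, 0], [0.04, 0, 0, 0, 0]]})

```text
t: 26.1
tool_pos: [0.5223, -0.0532, 0.046]
orientation: [-3.136, -0.185, -0.003]
force: [-1.0, 2.3, 8.6]
opening: 0.05
gripper_force: 10.0
```

To row units: 0.0015 m is 0.03.

Request:
inch_along(deltas={"plan": [[0.04, 0, 0, 0.03, 0], [0.04, 0, 0, 0, 0]]})

```text
t: 26.3
tool_pos: [0.5229, -0.0531, 0.0451]
orientation: [-3.136, -0.185, -0.005]
force: [-1.8, 3.3, 12.0]
opening: 0.0502
gripper_force: 10.0
```

Request:
inch_along(deltas={"plan": [[0.04, 0, 0, 0.03, 0], [0.04, 0, 0, 0, 0]]})

```text
t: 26.5
tool_pos: [0.5234, -0.053, 0.0439]
orientation: [-3.136, -0.185, -0.007]
force: [-1.4, 3.0, 12.5]
opening: 0.05
gripper_force: 10.0
```

Request:
inch_along(deltas={"plan": [[0.058, 0, 0, 0, 0], [0.058, 0, 0, 0, 0], [0.058, 0, 0, 0, 0]]})

```text
t: 26.8
tool_pos: [0.5211, -0.0534, 0.0415]
orientation: [-3.136, -0.185, 0.001]
force: [0.3, 0.4, -0.3]
opening: 0.058
gripper_force: 0.0
```

Request:
inch_along(deltas={"plan": [[0.058, 0, 0, -0.3, 0], [0.058, 0, 0, -0.6, 0], [0.058, 0, 0, -0.8, 0], [0.058, 0, 0, -1, 0], [0.058, 0, 0, -1, 0], [0.058, 0, 0, -0.2, 0], [0.058, -0.4, 0.8, 0, 0], [0.058, -0.4, 0.8, 0, 0], [0.058, -0.4, 0.8, 0, 0], [0.058, -0.4, 0.8, 0, 0], [0.058, -0.4, 0.8, 0, 0], [0.058, -0.4, 0.8, 0, 0], [0.058, -0.4, 0.8, 0, 0], [0.058, -0.4, 0.8, 0, 0], [0.058, -0.4, 0.8, 0, 0], [0.058, -0.4, 0.8, 0, 0], [0.058, -0.2, 0.8, 0, 0], [0.058, -0.2, 0.8, 0, 0], [0.058, -0.2, 0.8, 0, 0], [0.058, 0, 0, 0, 0]]})

```text
t: 28.8
tool_pos: [0.3514, -0.6003, 0.2342]
orientation: [-3.134, -0.179, 0.003]
force: [0.8, -0.2, -0.2]
opening: 0.0577
gripper_force: 0.0
```

Run:
```python
from h import *
s=robot.read_camera("side")["image"][:,:,::-1];t=robot.read_camera("top")["image"][:,:,::-1]
cv2.imwrite("pics/side3.png",s);cv2.imwrite("pics/top3.png",t)
b=cv2.resize(t[195:290,115:435],(800,238),interpolation=2)
c=cv2.resize(s[225:365,255:415],(400,350),interpolation=2)
d=cv2.resize(s[140:244,240:359],(400,350),interpolation=2)
cv2.imwrite("pics/fin.png",np.vstack([b,np.hstack([c,d])]))
```

```text
(no output)
```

View pics/fin.png

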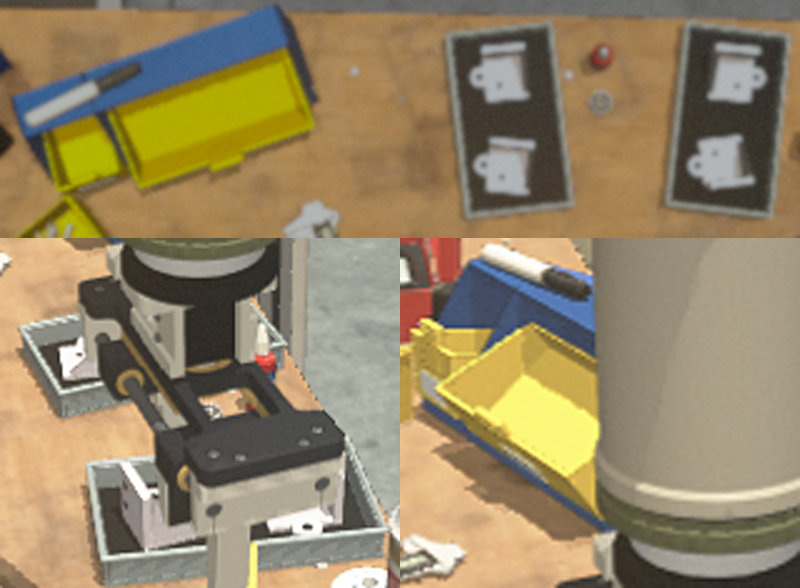

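Both brackets sit base-flat in the trays of their own hand, and the samples are unmoved. One numeric check remains on the bin angle, measured against its front edge before and after.

Run:
```python
from h import *
c=robot.read_camera("top")
def prof(f,pts):
    # along rack -x image line at panel y, find outermost yellow pixel (subpixel by interpolation)
    hsv=cv2.cvtColor(cv2.imread(f),cv2.COLOR_BGR2HSV).astype(np.float32)
    P=proj(c,pts).astype(np.float32)
    S=cv2.remap(hsv,P[:,:1].copy(),P[:,1:].copy(),cv2.INTER_LINEAR)[:,0]
    return (S[:,1]>190)&(abs(S[:,0]-29)<4)
xs=np.arange(-.12,-.03,.0005)
for f,z in(("pics/top0.png",.08),("pics/top3.png",.0)):
    out=[]
    for y in(-.08,-.05,.05,.08,0,.01):
        tab=y in(0,.01)
        if z: zz=.098 if tab else .080
        else: zz=b2w(-.02,0,.068 if tab else .05)[2]
        m=prof(f,[np.r_[rw(x,y),zz] for x in xs]);out.append((y,round(float(xs[np.argmax(m)]),4) if m.any() else None))
    print(f,out)
for th in(.5,.55,.6):
    c_,s_=np.cos(th),np.sin(th);print(th,"panel",-.036-.02*c_-.05*s_,"tab",-.036-.0215*c_-.068*s_)
```

```text
pics/top0.png [(-0.08, -0.0565), (-0.05, -0.0565), (0.05, -0.057), (0.08, -0.057), (0, -0.0575), (0.01, -0.0575)]
pics/top3.png [(-0.08, -0.0785), (-0.05, -0.079), (0.05, -0.0785), (0.08, -0.079), (0, -0.0895), (0.01, -0.089)]
0.5 panel -0.0775229281680176 tab -0.08746896170572882
0.55 panel -0.07918485188772308 tab -0.0898720087915642
0.6 panel -0.08073883596794533 tab -0.09214040391142049
```

To row units: -0.12 rad is -0.48.

Request:
inch_along(deltas={"plan": [[0, 0, 0, 0, -0.48], [0, 0, 0, 0, -0.476], [0, 0, 0, 0, 0]]}, grip_force=10)

```text
t: 29.25
tool_pos: [0.3548, -0.5956, 0.238]
orientation: [3.09, 0.563, 0.001]
force: [-0.2, -0.5, 0.5]
opening: 0.0386
gripper_force: 0.0
```

```bash
python3 -c "
from h import *
x,y=rw(-.055,0);go(x,y,.24,A)"
```

```text
turn first 0.003 then dx 355.9 dy -782.7 dz -2.0 mm; q6 0.10 psi 0.357
```

Request:
inch_along(deltas={"plan": [[0, 0.396, -0.87, 0, 0], [0, 0.396, -0.87, 0, 0], [0, 0.396, -0.87, 0, 0], [0, 0.396, -0.87, 0, 0], [0, 0.396, -0.87, 0, 0], [0, 0.396, -0.87, 0, 0], [0, 0.396, -0.87, 0, 0], [0, 0.396, -0.87, 0, 0], [0, 0.396, -0.87, 0, 0], [0, 0.396, -0.87, 0, 0], [0, 0.396, -0.87, 0, 0], [0, 0.396, -0.87, 0, 0], [0, 0.396, -0.87, 0, 0], [0, 0.396, -0.87, 0, 0], [0, 0.396, -0.87, 0, 0], [0, 0.396, -0.87, 0, 0], [0, 0.396, -0.87, 0, 0], [0, 0.396, -0.87, 0, 0], [0, 0, 0, 0, 0], [0, 0, 0, 0, 0]]})

```text
t: 31.25
tool_pos: [0.4134, 0.2624, 0.2369]
orientation: [3.091, 0.559, -0.0]
force: [-0.6, -1.2, 0.2]
opening: 0.0002
gripper_force: 0.0
```

```bash
python3 -c "
from h import *
x,y=rw(-.055,0);go(x,y,.0905,A)"
```

```text
turn first 0.000 then dx 1.0 dy 0.8 dz 146.4 mm; q6 1.67 psi 0.357
```

To row units: 0.04 m is 0.8, 0.03 m is 0.6.

Request:
inch_along(deltas={"plan": [[0, 0.02, 0, 0.8, 0], [0, 0, 0, 0.8, 0], [0, 0, 0, 0.6, 0], [0, 0, 0, 0.4, 0], [0, 0, 0, 0.2, 0], [0, 0, 0, 0.13, 0], [0, 0, 0, 0, 0]]})

```text
t: 31.95
tool_pos: [0.4156, 0.2612, 0.0906]
orientation: [3.092, 0.555, 0.0]
force: [0.2, -1.3, -0.8]
opening: 0.0002
gripper_force: 0.0
```

Request:
inch_along(deltas={"plan": [[0, -0.08, 0, 0, 0], [0, -0.08, 0, 0, 0], [0, -0.06, 0, 0, 0], [0, 0, 0, 0, 0]]})

```text
t: 32.35
tool_pos: [0.405, 0.2579, 0.0908]
orientation: [-3.091, -0.558, -0.001]
force: [0.5, -0.9, 0.6]
opening: 0.0008
gripper_force: 0.0
```

Request:
inch_along(deltas={"plan": [[0, -0.06, 0, 0.02, 0], [0, 0, 0, 0, 0]]})

```text
t: 32.55
tool_pos: [0.4029, 0.2571, 0.0899]
orientation: [-3.091, -0.557, -0.003]
force: [1.5, -0.2, 1.9]
opening: 0.0006
gripper_force: 1.1
```

Request:
inch_along(deltas={"plan": [[0, -0.06, 0, 0.02, 0], [0, 0, 0, 0, 0]]})

```text
t: 32.75
tool_pos: [0.4022, 0.2569, 0.0899]
orientation: [-3.09, -0.557, -0.011]
force: [10.1, 4.0, -0.4]
opening: 0.0003
gripper_force: 4.1
```

Request:
inch_along(deltas={"plan": [[0, -0.06, 0, 0.02, 0], [0, 0, 0, 0, 0]]})

```text
t: 32.95
tool_pos: [0.4016, 0.2567, 0.0902]
orientation: [-3.089, -0.557, -0.019]
force: [16.6, 5.3, -0.1]
opening: 0.0003
gripper_force: 6.8
```

Request:
inch_along(deltas={"plan": [[0, -0.06, 0, 0, 0], [0, 0, 0, 0, 0]]})

```text
t: 33.15
tool_pos: [0.4006, 0.2564, 0.0914]
orientation: [-3.088, -0.556, -0.025]
force: [21.3, 7.7, -0.1]
opening: 0.0006
gripper_force: 9.2
```

The tab doesn't yield at 23 N, far above the 4–7 N that swing it, so the bin is at its stop. I'll withdraw and hand in.

To row units: 0.041 m is 0.82, -0.04 m is -0.8.

Request:
inch_along(deltas={"plan": [[0, 0.12, 0, 0, 0], [0, 0.16, 0, 0, 0], [0, 0.08, 0, -0.2, 0], [0, 0, 0, -0.6, 0], [0, 0, 0, -0.8, 0], [0, 0, 0, -0.8, 0], [0, 0, 0, -0.6, 0], [0, -0.34, 0.82, 0, 0], [0, -0.34, 0.82, 0, 0], [0, -0.34, 0.82, 0, 0], [0, -0.34, 0.82, 0, 0], [0, -0.34, 0.82, 0, 0], [0, 0, 0, 0, 0], [0, 0, 0, 0, 0]]})

```text
t: 34.55
tool_pos: [0.4024, 0.0375, 0.2374]
orientation: [-3.092, -0.552, 0.001]
force: [0.3, 0.7, -0.2]
opening: 0.0003
gripper_force: 0.0
```

Run:
```python
from h import *
c=robot.read_camera("top")["image"][:,:,::-1];o=cv2.imread("pics/top3.png")
d=cv2.absdiff(c,o).max(2)
print("tray region changes >60:",[(d[200:285,a:b]>60).sum() for a,b in((370,440),(440,470))])
print(robot.read_state()["force"]);print(robot.close_job())
```

```text
tray region changes >60: [np.int64(0), np.int64(9)]
[ 0.36795475 -0.23787479  0.13119801]
the job is handed in; nothing more can be done
None
```

The job is handed in at about 35 s: each bracket was set down flat in the tray of its own hand and the wide bin left tipped forward; it would not move further at 23 N, though the top camera put the tilt nearer 0.54 rad than 0.6.

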